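# Tamp the agate barrels level in the spring-loaded display bin

## Task

Two of the five agate barrels in the clear bin ride up between their neighbours: take the flat tamper by its wooden handle and press both proud stones down together until all five lie level on the bin floor. Bear down on the level row firmly (about 20 N) for at least half a second, never with more than 32 N, and keep the robot itself off the stones and the bin. Then stand the tamper back upright on its black mat and let go, leaving the jar, the bowl and the wooden gauge block where they are.

Things in the scene. Friction and masses are not known exactly. Their poses are not given: they have to be found in the camera images.
- bin_floor (a point): centre of the inner floor of the fixed bin (white floor, clear walls); inside 64 mm (x) by 172 mm (y), walls 5 mm thick, rim 34 mm above this floor, floor 6 mm above the table. The five stones lie across it side by side in a row along y, from the -y wall to a sprung blue plate. The row is about 135 mm long at the start and 140 mm when level.
- pusher (a joint): slide (m) of the blue plate (60 mm wide, 32 mm high) at the bin's +y end, about 0 at the start, growing towards +y; springs press it on the row with 0.5 to 3 N. This squeeze holds the proud stones up. Pressing one alone can make the other ride up; under one flat foot the two need about 7 to 20 N together, resist for some mm, give way suddenly, then stay down.
- agate1_c (a point): centre of the beige barrel-shaped agate, 58 mm long and 28 mm thick with round ends, 75 g; x axis along its length. It lies on the bin floor, so its centre is 14 mm above the inner floor. Next to the -y wall.
- agate2_c (a point): centre of the dark green barrel-shaped agate, 58 mm long and 28 mm thick with round ends, 75 g; x axis along its length. It starts wedged up between its neighbours, about 8 mm higher than they are (seen from above it overlaps them); lying level its centre is 14 mm above the inner floor. Second from the -y wall.
- agate3_c (a point): centre of the off-white barrel-shaped agate, 58 mm long and 28 mm thick with round ends, 75 g; x axis along its length. It lies on the bin floor, so its centre is 14 mm above the inner floor. Middle of the row.
- agate4_c (a point): centre of the red-brown barrel-shaped agate, 58 mm long and 28 mm thick with round ends, 75 g; x axis along its length. It starts wedged up between its neighbours, about 8 mm higher than they are (seen from above it overlaps them); lying level its centre is 14 mm above the inner floor. Fourth from the -y wall.
- agate5_c (a point): centre of the blue-grey barrel-shaped agate, 58 mm long and 28 mm thick with round ends, 75 g; x axis along its length. It lies on the bin floor, so its centre is 14 mm above the inner floor. Next to the blue plate.
- tamper_grip (a point): point to grip on the upright tamper's handle: on its axis, 60 mm above the flat underside. The handle is a square wooden post 24 mm wide (sides parallel to x and y) from the foot to 85 mm above the underside. z up.
- tamper_foot (a point): centre of the flat underside of the tamper's foot (aluminium with a thin black sole), 50 mm (x) by 92 mm (y), 10 mm thick; handle above its centre. Whole tamper 130 to 210 g.
- mat: fixed black rubber mat, 120 mm square, 3 mm thick, on the table; origin at the centre of its underside. The tamper starts on it.
- jar: bystander: amber jar with black cap, 56 mm wide, 75 mm high; origin at the centre of its underside.
- bowl: bystander: white bowl, 80 mm wide, 35 mm high; origin at the centre of its underside.
- gauge: bystander: dark wooden bead gauge block 100 x 50 x 22 mm with black dots; origin at the centre of its underside.

How it is judged (in metres and radians):
On the way, in this order (a step that is already met when the one before it is completed fails the run):
1. the tamper is picked up (height (world z) of tamper_foot above 0.03 m and contact force between the fingers and tamper above 2 N), for 0.2 s.
2. all five stones are level on the bin floor under the tamper, which bears down on them with more than 16 N (z of each of agate1_c, agate2_c, agate3_c, agate4_c, agate5_c in the frame of bin_floor below 0.0155 m and contact force between tamper_c0 and anything else above 16 N), for 0.5 s.
At the end, for the whole second after the job is handed in: All five stones lie in the bin with their centres at the level height (11 to 15.5 mm above the inner floor); the tamper stands upright and still on the mat, its centre within 35 mm of the mat's centre, released (z of agate1_c in the frame of bin_floor between 0.011 and 0.0155 m and z of agate2_c in the frame of bin_floor between 0.011 and 0.0155 m and z of agate3_c in the frame of bin_floor between 0.011 and 0.0155 m and z of agate4_c in the frame of bin_floor between 0.011 and 0.0155 m and z of agate5_c in the frame of bin_floor between 0.011 and 0.0155 m and horizontal distance between each of agate1_c, agate2_c, agate3_c, agate4_c, agate5_c and bin_floor below 0.09 m and horizontal distance between tamper_foot and mat below 0.035 m and height (world z) of tamper_foot below 0.006 m and angle between tamper_foot's own z axis and vertical below 0.06 rad and linear speed of tamper below 0.02 m/s and contact force between the fingers and tamper below 0.1 N); the robot touches nothing.
It fails at once if the tamper's foot presses on anything with more than 32 N (contact force between tamper_c0 and anything else above 32 N).
It fails at once if the robot touches a stone or the bin itself, instead of using the tamper (contact force between any of the arm, the fingers and agate1 above 0.5 N or contact force between any of the arm, the fingers and agate2 above 0.5 N or contact force between any of the arm, the fingers and agate3 above 0.5 N or contact force between any of the arm, the fingers and agate4 above 0.5 N or contact force between any of the arm, the fingers and agate5 above 0.5 N or contact force between any of the arm, the fingers and bin above 0.5 N).
It fails at once if a bystander is moved by more than 25 mm or tipped (distance of any of jar, bowl, gauge from where it was at the start of the episode above 0.025 m or angle between any of jar, bowl, gauge's own z axis and vertical above 0.3 rad).
It also fails if it takes over 67 s, if anything falls off the work surface, if the arm or the gripper's body presses on something with over 40 N, if the wrist force passes 120 N, or if a joint passes its speed limit or range.

## Robot

A 6-joint arm with a two-finger parallel gripper is mounted at the origin on the work surface. World frame = base frame: x ahead of the robot, y to its left, z up, the work surface at z = 0. Lengths are in mm, angles in rad, forces in N, time in s.
With the tool pointing down it reaches from about 400 to 925 mm from the base axis. Payload 12.5 kg.
Tool frame: the origin (TCP) lies midway between the tips of the shut fingers; the grasp point (between the pads) lies 19 mm behind it (env.grip_depth is the distance from the TCP to the grasp point, in mm); z points along the fingers, y is the line along which they close (so a half turn about z gives the same grasp; the last joint's range is limited). The gripper opens to 95 mm and grips with 3 to 60 N. Pads are 20 mm wide; open, the fingers measure 119 mm over their backs; the gripper's body (75 mm by 180 mm) begins 59 mm behind the grasp point.
Start: joints at [-1.292, 0.491, 1.559, -0, 1.092, -0.106], TCP at [234.632, -579.305, 214.661] pointing down, gripper open.
Joint ranges: [-3.1, 3.1], [-0.84, 2.19], [0.05, 2.79], [-1.13, 4.28], [0.06, 2.93], [-2.69, 2.69]. Speed limits (rad/s): [2.22, 2.22, 2.79, 3.14, 3.14, 3.14].

## Interface

Orientations are given as [roll, pitch, yaw] about the fixed x, y, z axes, in that order (R = Rz(yaw) Ry(pitch) Rx(roll)).
In Python, from cell import monitor, viewer, order, env gives the robot as it stands.
- The arm moves only by the tool move_arm, never from a script. Its argument "moves" is one flat list of numbers, 4 for each row, row after row: the shift along the tool's x, y, z normalised to -1 to 1, where 1 is 0.15 m, then the turn about the tool's z normalised to -1 to 1, where 1 is pi/2 rad. A call has 1 to 10 rows; each row shifts and turns the commanded pose from where the row before left it, along the tool's axes as they then stand; what a row does not reach is not made up. A row lasts 1/8 s, in which the tool goes at most 62.5 mm and 10.7 degrees, less where a joint would pass 70% of its speed; a pose out of reach is approached as far as the arm can. A call with a number of a shift or a turn outside -1 to 1 is refused whole. A call with a gripper value outside its range is refused whole. "claw" is the finger opening in mm, from 0 to 95.1, set as the call begins (left out, the last holds). The fingers move at their own pace and stop on an object; the grip force is fixed at half the most. Time passes only in rows, so rows that do not move let the fingers close. It gives the time, the measured TCP pose, the force, the opening and the grip force at its end, in the units of the state.
- monitor.state(): the state, without advancing time (a new reading comes with each control period).
- viewer.read_camera(name): name is "scene" or "top" or "wrist"; returns the picture (400x640x3 uint8, red, green, blue); there is no depth.
- viewer.camera_info(name): a dict with "K" (3x3 intrinsics, pixels), "dist_coeffs" ([k1, k2, p1, p2, k3] as OpenCV has them; the pictures are not rectified), "camera_from_world" (4x4, takes a point from world to camera coordinates). Camera axes: x right, y down, z forward; pixel columns grow to the right and rows downward; lengths in mm; the calibration is good to about 2 mm. A picture is of the moment at which its call begins: read the wrist's pose just before it. camera_info takes no time and is no camera call; for the wrist camera it gives the pose at the moment of the call.
- order.job_done(): hands the job in; it is judged then, once.
The state is a dict: "t": time; "joints": joint angles; "qvel": joint speeds; "tau": joint torques, N m; "eef_pos": TCP position; "tcp_rot": TCP orientation; "ft_force": force on the tool from outside, world axes, zero at the start; "moment": the same for the moment, N m; "opening": opening from 0.0 (shut) to 1.0 (fully open); "grip_force": force on a finger pad.
Only numpy, scipy, OpenCV 4.12 (cv2) and the standard library are available. Lean on these libraries where they do the work, as an engineer would, in place of code of your own. Each camera call takes 0.05 s, during which the arm holds its last target. There are 200 camera calls.

## Working session

There is one attempt and no reset: what is moved stays moved. The work goes in short steps, Python scripts to look and compute and a tool call to move; the robot and the scene stay as the last step left them, time stands still between calls to the robot, and variables do not carry over. Pictures are saved under pics/ and viewed, at most 10 in all, crops included, and the job is handed in when it is done.

Besides the shell and the picture viewer there is one more tool, called after "Call:" by a JSON object that holds its "name" and its "arguments". move_arm: Moves the arm, as the interface text tells. Scaled input: -1 to 1 covers 0.15 m each way for a shift and pi/2 rad each way for a turn. Its arguments: {"type":"object","properties":{"moves":{"type":"array"},"claw":{"type":"number"}},"required":["moves"]}

```bash
mkdir -p pics
python3 - <<'E'
from cell import monitor, viewer, order, env
import cv2, numpy as np
for n in ("top","scene"):
    im=viewer.read_camera(n); cv2.imwrite(f"pics/{n}0.png",im[:,:,::-1])
    c=viewer.camera_info(n); print(n,np.round(c["K"],1).tolist(),c["dist_coeffs"],np.round(c["camera_from_world"],3).tolist())
print(monitor.state())
E
```

```text
top [[413.8, 0.0, 326.3], [0.0, 413.8, 192.9], [0.0, 0.0, 1.0]] [-0.07845298  0.          0.          0.          0.        ] [[-0.036, -0.999, 0.0, 26.636], [-0.977, 0.035, -0.208, 618.861], [0.208, -0.008, -0.978, 738.151], [0.0, 0.0, 0.0, 1.0]]
scene [[485.6, 0.0, 322.9], [0.0, 485.6, 195.6], [0.0, 0.0, 1.0]] [0.0034245 0.        0.        0.        0.       ] [[-0.859, 0.512, 0.007, 496.821], [0.295, 0.506, -0.81, -123.997], [-0.418, -0.694, -0.586, 1488.672], [0.0, 0.0, 0.0, 1.0]]
{'t': 0.1, 'joints': array([-1.29159874e+00,  4.91515883e-01,  1.55936730e+00, -1.62789429e-05,
        1.09168379e+00, -1.05586709e-01]), 'qvel': array([ 0.0001111 ,  0.00012538, -0.00191467,  0.00113416, -0.0020651 ,
        0.0011115 ]), 'tau': array([ 3.15989368e-03, -6.13625836e+01, -2.58605254e+01,  6.94503752e-02,
        4.70270275e-02, -6.52371750e-05]), 'eef_pos': array([ 234.56918451, -579.09615167,  214.11716927]), 'tcp_rot': array([-3.14062224e+00, -8.83252389e-05,  3.84791761e-01]), 'ft_force': array([ 0.29891485,  0.04499264, -0.11565984]), 'moment': array([-0.06643576,  0.02638792, -0.04905988]), 'grip_force': 0.0, 'opening': 0.9984401108127872}
```

View pics/top0.png

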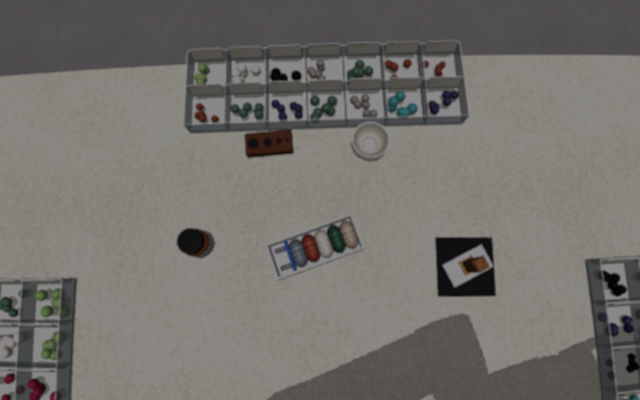

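View pics/scene0.png

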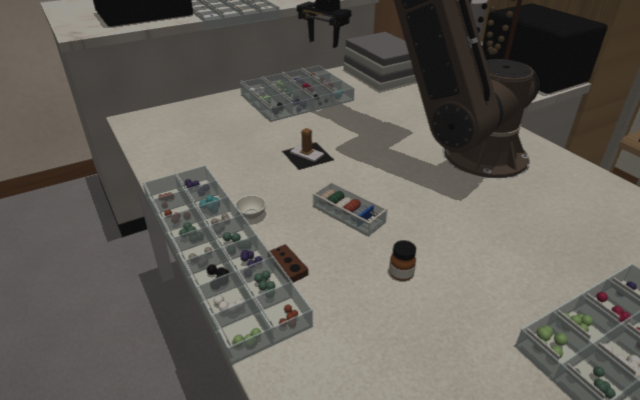

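The top view shows the mat and tamper at about (467,266), with the tamper turned. The bin is at about (315,247), also turned, with its blue plate at the left end (+y). Jar, bowl and gauge are well clear of the path.

```bash
cat > h.py <<'E'
import cv2, numpy as np
from cell import monitor, viewer, order, env
def cast(c,px,z):
    p=cv2.undistortPoints(np.array(px,float).reshape(-1,1,2),np.array(c["K"]),np.array(c["dist_coeffs"])).reshape(-1,2)
    T=np.array(c["camera_from_world"]);R=T[:3,:3];o=-R.T@T[:3,3]
    d=np.c_[p,np.ones(len(p))]@R
    return (o+d*((z-o[2])/d[:,2])[:,None])[:,:2]
def blob(m,off=(0,0)):
    cs,_=cv2.findContours(m.astype(np.uint8)*255,cv2.RETR_EXTERNAL,cv2.CHAIN_APPROX_NONE)
    k=max(cs,key=cv2.contourArea).reshape(-1,2).astype(float)+off
    return k
def rect(P):
    (c,s,a)=cv2.minAreaRect(P.astype(np.float32)); return np.round(c,1),np.round(s,1),round(a,1)
def crop(im,x0,x1,y0,y1): return im[y0:y1,x0:x1],(x0,y0)
E
python3 - <<'E'
from h import *
im=cv2.imread("pics/top0.png"); c=viewer.camera_info("top")
k,o=crop(im,425,505,228,305); hsv=cv2.cvtColor(k,cv2.COLOR_BGR2HSV)
mat=hsv[...,2]<60
b=blob(mat,o); print("mat",rect(cast(c,b,3)))
inner=cv2.drawContours(np.zeros(mat.shape,np.uint8),[(blob(mat)).astype(np.int32)],-1,1,-1)
ot=(hsv[...,1]>110)&(hsv[...,2]>40)&(inner>0)
b=blob(ot,o); print("handle px",b.min(0),b.max(0)); print("handle@85",rect(cast(c,b,88)))
ft=((hsv[...,2]>110)|ot)&(inner>0)
b=blob((hsv[...,2]>90)&(cv2.erode(inner,np.ones((5,5)))>0),o); print("foot@13",rect(cast(c,b,13)),b[[0,len(b)//4,len(b)//2]])
k,o=crop(im,255,375,205,290); hsv=cv2.cvtColor(k,cv2.COLOR_BGR2HSV)
def hm(lo,hi): return cv2.inRange(hsv,lo,hi)>0
for n,m,z in (("blue",hm((103,150,60),(125,255,255)),38),("red",hm((0,110,40),(12,255,255))|hm((170,110,40),(180,255,255)),34),("green",hm((50,60,20),(95,255,120)),34)):
    b=blob(m,o); print(n,rect(cast(c,b,z)))
v=np.hstack([cv2.resize(crop(im,255,375,205,290)[0],None,fx=4,fy=4),cv2.resize(crop(im,425,505,220,305)[0],None,fx=4,fy=4)])
cv2.imwrite("pics/z.png",v)
E
```

```text
mat (array([ 469.3, -273.5]), array([116.8, 115.8]), 87.6)Traceback (most recent call last):
  File "<stdin>", line 8, in <module>
  File "h.py", line 10, in blob
    k=max(cs,key=cv2.contourArea).reshape(-1,2).astype(float)+off
      ~~~^^^^^^^^^^^^^^^^^^^^^^^^
ValueError: max() iterable argument is empty
```

```bash
cat > m.py <<'E'
from h import *
im=cv2.imread("pics/top0.png"); c=viewer.camera_info("top")
v=np.hstack([cv2.resize(crop(im,255,375,205,290)[0],None,fx=4,fy=4),cv2.resize(crop(im,425,505,220,305)[0],None,fx=4,fy=4)])
cv2.imwrite("pics/z.png",v)
k,o=crop(im,425,505,228,305); hsv=cv2.cvtColor(k,cv2.COLOR_BGR2HSV)
mat=hsv[...,2]<60
inner=cv2.fillPoly(np.zeros(mat.shape,np.uint8),[blob(mat).astype(np.int32)],1)
inner=cv2.erode(inner,np.ones((5,5)))>0
b=blob((hsv[...,1]>90)&(hsv[...,2]>60)&inner,o); print("handle px",b.min(0),b.max(0),"@88",rect(cast(c,b,88)))
b=blob((hsv[...,2]>75)&inner,o); print("foot@13",rect(cast(c,b,13)))
k,o=crop(im,255,375,205,290); hsv=cv2.cvtColor(k,cv2.COLOR_BGR2HSV)
def hm(lo,hi): return cv2.inRange(hsv,lo,hi)>0
for n,m,z in (("blue",hm((103,150,60),(125,255,255)),38),("red",hm((0,110,40),(12,255,255))|hm((170,110,40),(180,255,255)),30),("green",hm((50,60,20),(95,255,120)),30)):
    b=blob(m,o); print(n,rect(cast(c,b,z)))
E
python3 m.py
```

```text
Traceback (most recent call last):
  File "m.py", line 9, in <module>
    b=blob((hsv[...,1]>90)&(hsv[...,2]>60)&inner,o); print("handle px",b.min(0),b.max(0),"@88",rect(cast(c,b,88)))
  File "h.py", line 10, in blob
    k=max(cs,key=cv2.contourArea).reshape(-1,2).astype(float)+off
      ~~~^^^^^^^^^^^^^^^^^^^^^^^^
ValueError: max() iterable argument is empty
```

View pics/z.png

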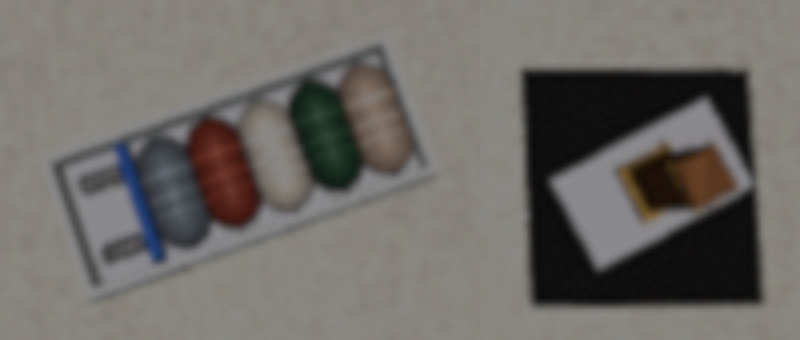

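The crops are clear: the stones run blue-grey, red, white, green, beige from the plate, and the tamper foot is offset from the mat centre with its handle top leaning right through parallax. I'll debug the mask next.

Run:
```python
from h import *
im=cv2.imread("pics/top0.png"); k,o=crop(im,425,505,228,305); hsv=cv2.cvtColor(k,cv2.COLOR_BGR2HSV)
mat=hsv[...,2]<60; b=blob(mat); print(b.min(0),b.max(0),len(b),k[37,45],hsv[262-228,600//4*0+ (702-480)//4],hsv[262-228,(620-480)//4])
inner=cv2.fillPoly(np.zeros(mat.shape,np.uint8),[b.astype(np.int32)],1); print(inner.sum(), ((hsv[...,1]>90)&(hsv[...,2]>60)).sum(), np.unique(inner))
```

```text
[11. 10.] [69. 67.] 337 [ 7 18 28] [ 13 159  98] [ 17 111 108]
2035 186 [0 1]
```

```bash
sed -i 's/\[blob(mat).astype(np.int32)\]/[cv2.convexHull(blob(mat).astype(np.int32))]/; s/np.ones((5,5))/np.ones((3,3))/' m.py; python3 m.py
```

```text
handle px [473. 257.] [487. 271.] @88 (array([ 470.7, -273.8]), array([20.9, 23.1]), 22.7)
foot@13 (array([ 471.2, -276. ]), array([51.8, 93.9]), 24.8)
blue (array([504.1,  80.3]), array([57.3,  5.6]), 18.3)
red (array([517.7,  40. ]), array([52.5, 25. ]), 17.0)
green (array([534.1, -11.5]), array([52.7, 23.2]), 16.3)
```

Call:
{"name": "move_arm", "arguments": {"moves": [0.278,-0.161,0,0,0.278,-0.161,0,0,0.278,-0.161,0,0,0.278,-0.161,0,0,0.278,-0.161,0,0,0.278,-0.161,0,0,0.278,-0.161,0,0,0.278,-0.161,0,0,0,0,0,0,0,0,0,0], "claw": 95}}

```text
t: 1.35
eef_pos: [471.1, -275.1, 214.4]
tcp_rot: [-3.141, 0.0, 0.385]
ft_force: [-0.5, -0.6, -0.6]
opening: 1.001
grip_force: 0.0
```

Run:
```python
from h import *
c=viewer.camera_info("wrist"); im=viewer.read_camera("wrist"); cv2.imwrite("pics/w1.png",im[:,:,::-1]); s=monitor.state()
T=np.array(c["camera_from_world"]); print(np.round(-T[:3,:3].T@T[:3,3],1),np.round(T[:3,:3],2).tolist(),np.round(c["K"],0).tolist(),s["eef_pos"],s["tcp_rot"])
```

```text
[ 548.1 -244.7  385.4] [[0.37, -0.93, 0.0], [-0.89, -0.36, 0.29], [-0.27, -0.11, -0.96]] [[330.0, 0.0, 315.0], [0.0, 330.0, 205.0], [0.0, 0.0, 1.0]] [ 470.8729427  -275.54171312  214.49113775] [-3.14147036e+00  3.46841210e-04  3.84396578e-01]
```

View pics/w1.png

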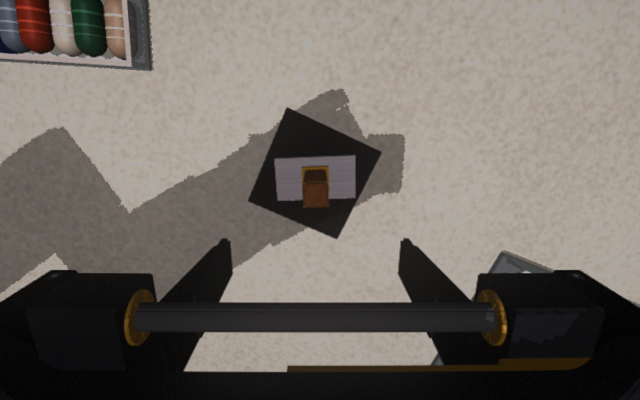

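The wrist view shows the tamper centred between the fingers: foot at (316,178), handle top at (316,195), almost square to the image.

Run:
```python
from h import *
im=cv2.imread("pics/w1.png"); c=viewer.camera_info("wrist")
k,o=crop(im,262,368,145,215); hsv=cv2.cvtColor(k,cv2.COLOR_BGR2HSV)
f=(hsv[...,2]>115)&(hsv[...,1]<60)&(np.indices(k.shape[:2])[0]<58); 
b=blob(((hsv[...,2]>100)&(np.abs(np.indices(k.shape[:2])[1]-54)<45)&(np.indices(k.shape[:2])[0]<56)),o); print(b.min(0),b.max(0)); print("foot@13",rect(cast(c,b,13)))
h=(hsv[...,1]>130)&(hsv[...,2]>70); b=blob(h,o);print(b.min(0),b.max(0),hsv[50,54],hsv[42,54],hsv[33,54])
t=blob((hsv[...,1]>90)&(hsv[...,2]>60)&(np.indices(k.shape[:2])[0]>37),o);print("top",t.min(0),t.max(0),rect(cast(c,t,88)))
```

```text
[275. 156.] [354. 199.]
foot@13 (array([ 473. , -275.6]), array([48. , 89.8]), 24.2)
[305. 185.] [320. 205.] [ 11 173  65] [ 11 184  75] [  7 125  43]
top [302. 183.] [328. 207.] (array([ 473.2, -275.5]), array([23.2, 24. ]), 22.6)
```

Call:
{"name": "move_arm", "arguments": {"moves": [0.008,0,0.3,-0.018,0,0,0.3,0,0,0,0.3,0,0,0,0.15,0,0,0,0.083,0,0,0,0,0,0,0,0,0]}}

```text
t: 2.28
eef_pos: [472.7, -275.1, 45.6]
tcp_rot: [3.14, -0.001, 0.413]
ft_force: [-0.4, -0.8, 0.6]
opening: 0.997
grip_force: 0.0
```

Call:
{"name": "move_arm", "arguments": {"moves": [0,0,0,0,0,0,0,0,0,0,0,0,0,0,0,0,0,0,0,0,0,0,0,0], "claw": 10}}

```text
t: 3.02
eef_pos: [472.4, -274.6, 44.6]
tcp_rot: [3.142, 0.0, 0.413]
ft_force: [0.2, 0.2, 0.4]
opening: 0.425
grip_force: 0.0
```

Call:
{"name": "move_arm", "arguments": {"moves": [0,0,0,0,0,0,0,0,0,0,0,0,0,0,0,0,0,0,0,0]}}

```text
t: 3.65
eef_pos: [472.4, -274.6, 44.7]
tcp_rot: [3.142, 0.0, 0.413]
ft_force: [0.2, 0.1, -0.4]
opening: 0.251
grip_force: 29.9
```

Call:
{"name": "move_arm", "arguments": {"moves": [0,0,-0.1,0,0,0,-0.2,0,0,0,-0.2,0,0,0,-0.17,0,0,0,0,0,0,0,0,0]}}

```text
t: 4.4
eef_pos: [472.1, -274.3, 144.8]
tcp_rot: [-3.141, 0.0, 0.413]
ft_force: [-0.4, 0.1, -1.9]
opening: 0.25
grip_force: 29.9
```

Call:
{"name": "move_arm", "arguments": {"moves": [0.05,-0.13,0,0,0.106,-0.27,0,0,0.106,-0.27,0,0,0.106,-0.27,0,0,0.106,-0.27,0,0,0.106,-0.27,0,0,0.05,-0.14,0,0,0,0,0,0,0,0,0,0,0,0,0,0]}}

```text
t: 5.65
eef_pos: [461.4, -14.7, 145.0]
tcp_rot: [-3.142, 0.0, 0.412]
ft_force: [0.1, -0.6, -1.4]
opening: 0.252
grip_force: 29.9
```

Run:
```python
from h import *
c=viewer.camera_info("wrist"); im=viewer.read_camera("wrist"); cv2.imwrite("pics/w2.png",im[:,:,::-1])
t=viewer.read_camera("top"); cv2.imwrite("pics/top2.png",t[:,:,::-1])
import pickle; pickle.dump(c,open("c2.pkl","wb"))
s=monitor.state(); print(s["eef_pos"],s["tcp_rot"],s["ft_force"],s["grip_force"])
```

```text
[461.42384254 -14.6792824  145.05188346] [3.14158754e+00 1.75965143e-04 4.11913651e-01] [ 0.19074409 -1.0106011  -1.29328938] 29.932337701320648
```

View pics/w2.png

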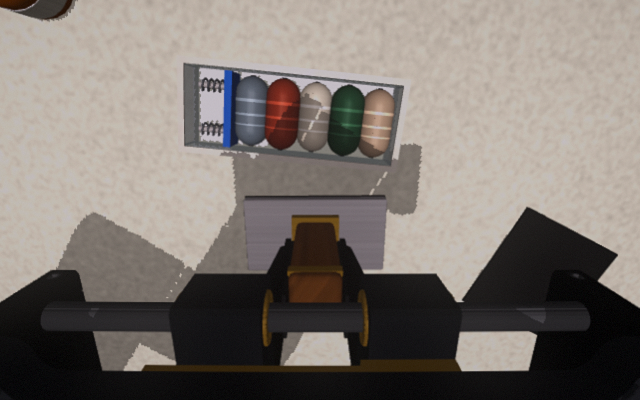

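The wrist view shows the bin at rows 64–165, with its outer corners at about (185,64), (185,146), (391,165) and (404,85). The tamper is held squarely below it.

```bash
cat > m2.py <<'E'
from h import *
import pickle
def meas(im,c,x0,x1,y0,y1):
    k,o=crop(im,x0,x1,y0,y1); hsv=cv2.cvtColor(k,cv2.COLOR_BGR2HSV)
    hm=lambda lo,hi: cv2.inRange(hsv,lo,hi)>0
    r={}
    for n,m,z in (("blue",hm((103,150,60),(125,255,255)),38),("red",hm((0,120,40),(10,255,255))|hm((170,110,40),(180,255,255)),28),("green",hm((50,60,15),(95,255,120)),28)):
        m=cv2.morphologyEx(m.astype(np.uint8),cv2.MORPH_CLOSE,np.ones((5,5)))
        b=blob(m,o); r[n]=rect(cast(c,b,z)); print(n,r[n])
    d=np.array(r["red"][0])-np.array(r["green"][0]); print("mid",(np.array(r["red"][0])+r["green"][0])/2,"dir yaw",np.degrees(np.arctan2(d[1],d[0]))-90,"dist",np.hypot(*d))
if __name__=="__main__":
    c=pickle.load(open("c2.pkl","rb")); im=cv2.imread("pics/w2.png")
    meas(im,c,180,410,55,175)
    meas(cv2.imread("pics/top2.png"),viewer.camera_info("top"),255,375,205,290)
    P=[(185,64),(185,146),(391,165),(404,85)]
    for z in (0,40):
        q=cast(c,P,z); print(z,np.round(q,1).tolist(),rect(q))
    v=cv2.resize(im[55:175,180:410],None,fx=3.4,fy=3.4,interpolation=cv2.INTER_CUBIC); cv2.imwrite("pics/w2z.png",v)
E
python3 m2.py
```

```text
blue (array([506. ,  81.5]), array([59.7,  6.4]), 17.8)
red (array([519.3,  40.2]), array([56.8, 27.7]), 18.5)
green (array([535.9, -11.1]), array([56.4, 26.6]), 17.8)
mid [527.6   14.55] dir yaw 17.93089338560398 dist 53.91892061234165
blue (array([522.5,  86.4]), array([18.6,  5.6]), 17.4)Traceback (most recent call last):
  File "m2.py", line 14, in <module>
    meas(cv2.imread("pics/top2.png"),viewer.camera_info("top"),255,375,205,290)
    ~~~~^^^^^^^^^^^^^^^^^^^^^^^^^^^^^^^^^^^^^^^^^^^^^^^^^^^^^^^^^^^^^^^^^^^^^^^
  File "m2.py", line 9, in meas
    b=blob(m,o); r[n]=rect(cast(c,b,z)); print(n,r[n])
  File "h.py", line 10, in blob
    k=max(cs,key=cv2.contourArea).reshape(-1,2).astype(float)+off
      ~~~^^^^^^^^^^^^^^^^^^^^^^^^
ValueError: max() iterable argument is empty
```

Run:
```python
from h import *; import pickle
c=pickle.load(open("c2.pkl","rb"));im=cv2.imread("pics/w2.png")
k,o=crop(im,235,395,188,285);hsv=cv2.cvtColor(k,cv2.COLOR_BGR2HSV)
# foot: bluish-grey vs warm table
m=((k[...,0].astype(int)-k[...,2])>-2)&(hsv[...,2]>85)
b=blob(m,o);print(b.min(0),b.max(0));print(rect(cast(c,b,113.3)))
yaw=.412;ex=np.array([np.cos(yaw),np.sin(yaw)]);ey=np.array([np.sin(yaw),-np.cos(yaw)])
q=cast(c,b,113.3)-np.array([461.4,-14.7]); print("tool x",(q@ex).min(),(q@ex).max(),"y",(q@ey).min(),(q@ey).max())
```

```text
[267. 266.] [268. 268.]
(array([427.7,   5.2]), array([1.5, 0.7]), 21.1)
tool x -23.652526994529357 -22.141548026406856 y -32.05969728836241 -31.34488656408011
```

Run:
```python
from h import *; import pickle
c=pickle.load(open("c2.pkl","rb"));im=cv2.imread("pics/w2.png")
for x in (255,270):print([ (y,im[y,x].tolist()) for y in range(190,202,2)],[ (y,im[y,x].tolist()) for y in range(262,274,2)])
print([(x,im[230,x].tolist()) for x in (238,242,244,246,248,250,380,383,385,387,390)])
yaw=.412;ex=np.array([np.cos(yaw),np.sin(yaw)]);ey=np.array([np.sin(yaw),-np.cos(yaw)])
q=cast(c,[(245.5,196.5),(385,196),(247,269),(384,269)],113.3)-np.array([461.4,-14.7]);print(np.round(np.c_[q@ex,q@ey],1).tolist())
```

```text
[(190, [111, 118, 125]), (192, [110, 116, 126]), (194, [106, 112, 121]), (196, [39, 39, 43]), (198, [64, 62, 67]), (200, [96, 90, 99])] [(262, [113, 107, 116]), (264, [111, 106, 114]), (266, [107, 102, 110]), (268, [107, 101, 110]), (270, [99, 102, 110]), (272, [105, 112, 122])]
[(190, [101, 108, 116]), (192, [102, 108, 117]), (194, [103, 110, 117]), (196, [34, 36, 40]), (198, [64, 62, 67]), (200, [99, 94, 101])] [(262, [113, 108, 116]), (264, [100, 94, 102]), (266, [64, 59, 66]), (268, [18, 18, 19]), (270, [17, 16, 18]), (272, [16, 16, 18])]
[(238, [101, 107, 115]), (242, [111, 118, 125]), (244, [104, 112, 121]), (246, [110, 105, 113]), (248, [116, 109, 117]), (250, [114, 108, 117]), (380, [116, 110, 118]), (383, [114, 109, 117]), (385, [155, 163, 172]), (387, [176, 186, 196]), (390, [170, 181, 191])]
[[26.9, -43.5], [27.1, 45.3], [-24.4, -45.8], [-24.5, 47.7]]
```

Call:
{"name": "move_arm", "arguments": {"moves": [0.12,-0.003,0,0,0.12,-0.003,0,0,0.12,-0.003,0,0,0.121,-0.003,0,0,0,0,0,0.062,0,0,0.15,0,0,0,0.15,0,0,0,0,0,0,0,0,0]}}

```text
t: 6.88
eef_pos: [527.6, 16.8, 100.6]
tcp_rot: [3.141, -0.001, 0.316]
ft_force: [0.9, 0.2, -0.6]
opening: 0.251
grip_force: 29.9
```

Run:
```python
from h import *
c=viewer.camera_info("wrist"); im=viewer.read_camera("wrist")
s=viewer.read_camera("scene"); 
v=np.vstack([im[60:400,:][:, :640], cv2.resize(s[150:260,280:440],(378,260),interpolation=cv2.INTER_CUBIC).repeat(1,0) if 0 else np.pad(cv2.resize(s[160:250,290:420],(361,250)),((0,0),(0,279),(0,0)))])
cv2.imwrite("pics/w3.png",v[:,:,::-1]); s=monitor.state(); print(s["eef_pos"],s["tcp_rot"],s["ft_force"])
```

```text
[527.44660351  16.64180274 100.97816511] [ 3.14094785e+00 -1.29088278e-03  3.15831196e-01] [-0.16783519 -0.39049327 -1.1209958 ]
```

View pics/w3.png

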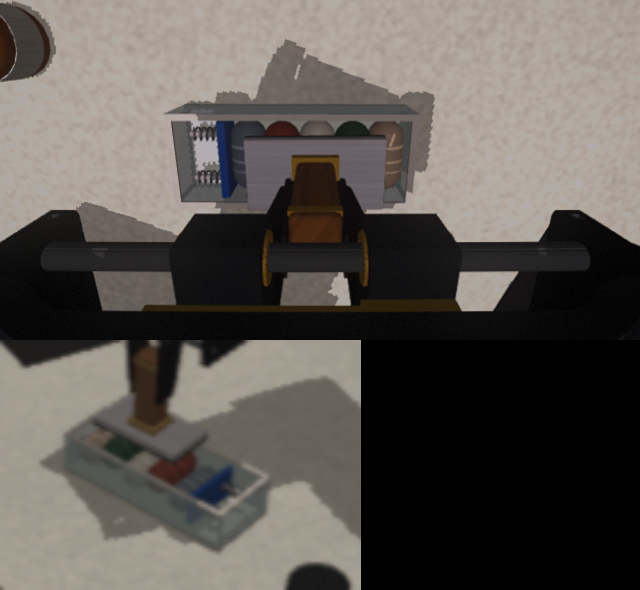

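The foot is square over the row: its edges are parallel to the bin and it covers red, white and green.

Call:
{"name": "move_arm", "arguments": {"moves": [0,0,0.03,0,0,0,0.03,0,0,0,0.03,0,0,0,0,0]}}

```text
t: 7.48
eef_pos: [526.6, 16.5, 86.3]
tcp_rot: [-3.141, 0.001, 0.316]
ft_force: [-0.7, -0.3, -1.6]
opening: 0.249
grip_force: 29.9
```

Call:
{"name": "move_arm", "arguments": {"moves": [0,0,0.01,0,0,0,0,0]}}

```text
t: 7.72
eef_pos: [526.8, 16.5, 85.1]
tcp_rot: [3.142, 0.0, 0.316]
ft_force: [-0.8, 0.0, -1.6]
opening: 0.251
grip_force: 29.9
```

Call:
{"name": "move_arm", "arguments": {"moves": [0,0,0.01,0,0,0,0,0]}}

```text
t: 7.98
eef_pos: [526.8, 16.6, 83.6]
tcp_rot: [3.142, 0.0, 0.316]
ft_force: [-0.6, -0.1, -1.8]
opening: 0.251
grip_force: 29.9
```

Call:
{"name": "move_arm", "arguments": {"moves": [0,0,0.007,0,0,0,0,0]}}

```text
t: 8.22
eef_pos: [526.9, 16.5, 83.2]
tcp_rot: [3.141, -0.001, 0.316]
ft_force: [-1.8, 0.1, 6.4]
opening: 0.251
grip_force: 29.9
```

Call:
{"name": "move_arm", "arguments": {"moves": [0,0,0.003,0,0,0,0,0]}}

```text
t: 8.48
eef_pos: [527.0, 16.6, 83.1]
tcp_rot: [3.141, -0.001, 0.316]
ft_force: [-3.0, 0.2, 10.1]
opening: 0.248
grip_force: 29.9
```

Call:
{"name": "move_arm", "arguments": {"moves": [0,0,0.003,0,0,0,0,0]}}

```text
t: 8.72
eef_pos: [527.0, 16.6, 82.9]
tcp_rot: [3.141, -0.001, 0.316]
ft_force: [-4.2, 0.7, 13.7]
opening: 0.253
grip_force: 29.9
```

Call:
{"name": "move_arm", "arguments": {"moves": [0,0,0.002,0,0,0,0,0]}}

```text
t: 8.98
eef_pos: [527.0, 16.6, 82.7]
tcp_rot: [3.141, -0.001, 0.316]
ft_force: [-3.9, 1.1, 16.9]
opening: 0.251
grip_force: 29.9
```

Call:
{"name": "move_arm", "arguments": {"moves": [0,0,0.002,0,0,0,0,0]}}

```text
t: 9.22
eef_pos: [527.1, 16.6, 82.5]
tcp_rot: [3.141, -0.001, 0.316]
ft_force: [-4.0, 1.8, 17.7]
opening: 0.254
grip_force: 29.9
```

Call:
{"name": "move_arm", "arguments": {"moves": [0,0,0.002,0,0,0,0,0]}}

```text
t: 9.48
eef_pos: [527.1, 16.7, 82.2]
tcp_rot: [3.141, -0.001, 0.316]
ft_force: [-4.3, 1.2, 17.8]
opening: 0.252
grip_force: 30.0
```

Call:
{"name": "move_arm", "arguments": {"moves": [0,0,0.002,0,0,0,0,0]}}

```text
t: 9.72
eef_pos: [527.1, 16.7, 81.8]
tcp_rot: [3.141, -0.001, 0.316]
ft_force: [-3.5, 2.5, 15.9]
opening: 0.252
grip_force: 29.9
```

Call:
{"name": "move_arm", "arguments": {"moves": [0,0,0.002,0,0,0,0,0]}}

```text
t: 9.98
eef_pos: [527.2, 16.7, 81.5]
tcp_rot: [3.141, -0.002, 0.316]
ft_force: [-4.2, 1.7, 15.9]
opening: 0.252
grip_force: 29.9
```

Call:
{"name": "move_arm", "arguments": {"moves": [0,0,0.003,0,0,0,0,0]}}

```text
t: 10.22
eef_pos: [527.2, 16.7, 81.0]
tcp_rot: [3.141, -0.002, 0.316]
ft_force: [-2.5, 2.0, 13.9]
opening: 0.254
grip_force: 29.9
```

Call:
{"name": "move_arm", "arguments": {"moves": [0,0,0.003,0,0,0,0,0]}}

```text
t: 10.48
eef_pos: [527.2, 16.7, 80.5]
tcp_rot: [3.141, -0.002, 0.316]
ft_force: [-2.3, 1.4, 14.7]
opening: 0.252
grip_force: 29.9
```

Call:
{"name": "move_arm", "arguments": {"moves": [0,0,0.003,0,0,0,0,0]}}

```text
t: 10.72
eef_pos: [527.3, 16.7, 80.0]
tcp_rot: [3.141, -0.002, 0.316]
ft_force: [-2.2, 1.8, 13.6]
opening: 0.248
grip_force: 29.9
```

Call:
{"name": "move_arm", "arguments": {"moves": [0,0,0.003,0,0,0,0.003,0,0,0,0,0]}}

```text
t: 11.1
eef_pos: [527.3, 16.7, 79.0]
tcp_rot: [3.141, -0.002, 0.316]
ft_force: [-1.4, 2.3, 12.2]
opening: 0.249
grip_force: 29.9
```

Call:
{"name": "move_arm", "arguments": {"moves": [0,0,0.003,0,0,0,0.003,0,0,0,0,0]}}

```text
t: 11.48
eef_pos: [527.3, 16.7, 77.9]
tcp_rot: [3.141, -0.002, 0.316]
ft_force: [-0.2, 1.9, 9.5]
opening: 0.256
grip_force: 29.9
```

Call:
{"name": "move_arm", "arguments": {"moves": [0,0,0.003,0,0,0,0,0]}}

```text
t: 11.72
eef_pos: [527.3, 16.6, 77.4]
tcp_rot: [3.141, -0.002, 0.316]
ft_force: [-0.9, 1.3, 9.5]
opening: 0.249
grip_force: 29.9
```

Call:
{"name": "move_arm", "arguments": {"moves": [0,0,0.003,0,0,0,0,0]}}

```text
t: 11.98
eef_pos: [527.4, 16.6, 76.9]
tcp_rot: [3.141, -0.002, 0.316]
ft_force: [-0.0, 1.3, 7.8]
opening: 0.25
grip_force: 29.9
```

Call:
{"name": "move_arm", "arguments": {"moves": [0,0,0.003,0,0,0,0,0]}}

```text
t: 12.22
eef_pos: [527.3, 16.6, 76.4]
tcp_rot: [3.141, -0.002, 0.316]
ft_force: [-0.3, 0.8, 7.5]
opening: 0.254
grip_force: 29.9
```

Call:
{"name": "move_arm", "arguments": {"moves": [0,0,0.003,0,0,0,0,0]}}

```text
t: 12.48
eef_pos: [527.3, 16.6, 75.9]
tcp_rot: [3.141, -0.002, 0.316]
ft_force: [0.2, 1.8, 5.2]
opening: 0.252
grip_force: 29.9
```

Nearly level (expected TCP z about 75).

Call:
{"name": "move_arm", "arguments": {"moves": [0,0,0.003,0,0,0,0,0]}}

```text
t: 12.72
eef_pos: [527.4, 16.6, 75.6]
tcp_rot: [3.141, -0.002, 0.316]
ft_force: [-0.8, 2.0, 7.6]
opening: 0.252
grip_force: 29.9
```

Call:
{"name": "move_arm", "arguments": {"moves": [0,0,0.003,0,0,0,0,0]}}

```text
t: 12.98
eef_pos: [527.4, 16.6, 75.5]
tcp_rot: [3.141, -0.002, 0.316]
ft_force: [-1.9, 2.0, 12.5]
opening: 0.252
grip_force: 29.9
```

Call:
{"name": "move_arm", "arguments": {"moves": [0,0,0.003,0,0,0,0,0]}}

```text
t: 13.22
eef_pos: [527.4, 16.6, 75.5]
tcp_rot: [3.141, -0.002, 0.316]
ft_force: [-2.4, 1.8, 19.1]
opening: 0.256
grip_force: 30.0
```

Call:
{"name": "move_arm", "arguments": {"moves": [0,0,0.001,0,0,0,0,0,0,0,0,0,0,0,0,0]}}

```text
t: 13.72
eef_pos: [527.5, 16.6, 75.5]
tcp_rot: [3.141, -0.002, 0.316]
ft_force: [-1.8, 0.2, 21.0]
opening: 0.254
grip_force: 30.0
```

Call:
{"name": "move_arm", "arguments": {"moves": [0,0,0,0,0,0,0,0,0,0,0,0,0,0,0,0,0,0,0,0,0,0,0,0]}}

```text
t: 14.48
eef_pos: [527.4, 16.6, 75.4]
tcp_rot: [3.141, -0.002, 0.316]
ft_force: [-3.7, 0.9, 20.6]
opening: 0.25
grip_force: 30.0
```

Run:
```python
from h import *
im=viewer.read_camera("wrist"); s=viewer.read_camera("scene")
v=np.vstack([im[60:260], np.pad(cv2.resize(s[165:240,300:400],(520,390),interpolation=cv2.INTER_CUBIC),((0,0),(0,120),(0,0)))])
cv2.imwrite("pics/w4.png",v[:,:,::-1])
```

```text
(no output)
```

View pics/w4.png

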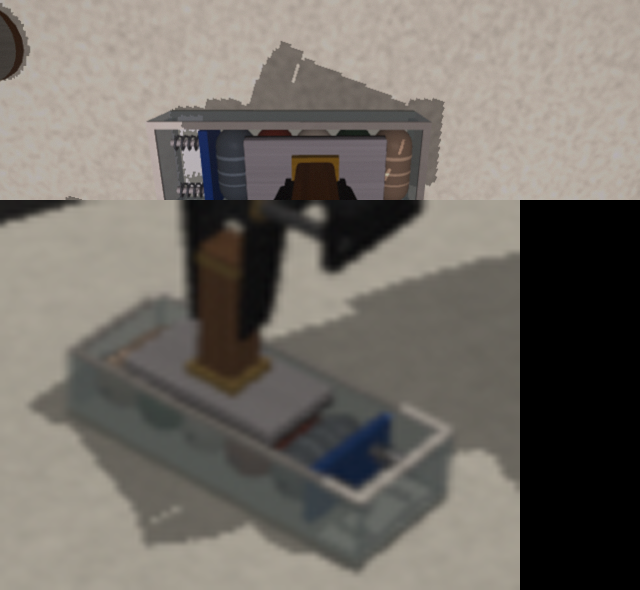

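The foot is fully inside the bin and flat, the plate has moved out, and the force has held at about 22 N. Now lifting out slowly.

Call:
{"name": "move_arm", "arguments": {"moves": [0,0,-0.01,0,0,0,-0.02,0,0,0,-0.04,0,0,0,-0.1,0,0,0,-0.15,0,0,0,-0.15,0,0,0,0,0,0,0,0,0]}}

```text
t: 15.58
eef_pos: [526.5, 16.6, 144.0]
tcp_rot: [-3.142, 0.0, 0.316]
ft_force: [1.2, -0.2, -1.3]
opening: 0.255
grip_force: 30.0
```

Call:
{"name": "move_arm", "arguments": {"moves": [-0.07,0.123,0,0,-0.137,0.246,0,0,-0.137,0.246,0,0,-0.137,0.246,0,0,-0.137,0.246,0,0,-0.137,0.246,0,0,-0.137,0.246,0,0,-0.067,0.122,0,0,0,0,0,-0.062,0,0,0,0]}}

```text
t: 16.82
eef_pos: [470.0, -273.2, 143.7]
tcp_rot: [-3.141, 0.001, 0.412]
ft_force: [1.4, -0.5, -1.3]
opening: 0.25
grip_force: 30.0
```

Run:
```python
from h import *
w=viewer.read_camera("wrist"); t=viewer.read_camera("top")
v=np.hstack([cv2.resize(t[205:290,255:375],(400,283),interpolation=cv2.INTER_CUBIC),cv2.resize(w[100:400],(400,283))])
cv2.imwrite("pics/w5.png",v[:,:,::-1]); s=monitor.state(); print(s["eef_pos"],s["tcp_rot"],s["ft_force"])
```

```text
[ 470.20911148 -272.92670613  143.95337322] [-3.14099191e+00  3.27146957e-04  4.11552384e-01] [-0.18104621  0.28199725 -1.55800133]
```

View pics/w5.png

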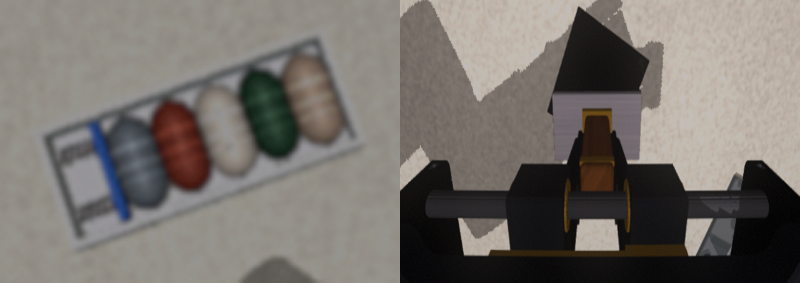

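The stones lie side by side without overlap and stayed level. Lowering onto the mat.

Call:
{"name": "move_arm", "arguments": {"moves": [0,0,0.2,0,0,0,0.2,0,0,0,0.15,0,0,0,0.08,0,0,0,0.01,0,0,0,0,0,0,0,0,0]}}

```text
t: 17.8
eef_pos: [470.5, -273.7, 49.1]
tcp_rot: [3.14, -0.001, 0.413]
ft_force: [-0.3, -0.8, -1.7]
opening: 0.249
grip_force: 30.0
```

Call:
{"name": "move_arm", "arguments": {"moves": [0,0,0.007,0,0,0,0,0]}}

```text
t: 18.05
eef_pos: [470.2, -273.6, 47.4]
tcp_rot: [3.141, -0.0, 0.413]
ft_force: [-0.7, -0.2, -1.4]
opening: 0.249
grip_force: 30.0
```

Call:
{"name": "move_arm", "arguments": {"moves": [0,0,0.013,0,0,0,0,0]}}

```text
t: 18.3
eef_pos: [470.1, -273.5, 45.1]
tcp_rot: [-3.141, 0.0, 0.413]
ft_force: [-0.3, -0.3, -1.0]
opening: 0.253
grip_force: 30.0
```

Call:
{"name": "move_arm", "arguments": {"moves": [0,0,0.005,0,0,0,0,0]}}

```text
t: 18.55
eef_pos: [470.2, -273.5, 44.6]
tcp_rot: [3.141, -0.0, 0.413]
ft_force: [-0.3, 0.2, 1.2]
opening: 0.246
grip_force: 30.0
```

Touching down. Release, then rise.

Call:
{"name": "move_arm", "arguments": {"moves": [0,0,0.001,0,0,0,0,0,0,0,0,0,0,0,0,0,0,0,0,0,0,0,0,0,0,0,0,0,0,0,0,0], "claw": 70}}

```text
t: 19.55
eef_pos: [470.2, -273.5, 44.4]
tcp_rot: [3.142, -0.0, 0.413]
ft_force: [-0.3, 0.3, -0.3]
opening: 0.733
grip_force: 0.0
```

Call:
{"name": "move_arm", "arguments": {"moves": [0,0,-0.1,0,0,0,-0.2,0,0,0,-0.3,0,0,0,-0.3,0,0,0,-0.1,0,0,0,0,0,0,0,0,0,0,0,0,0,0,0,0,0]}}

```text
t: 20.68
eef_pos: [470.0, -273.4, 193.6]
tcp_rot: [-3.14, 0.001, 0.413]
ft_force: [0.4, -0.2, -0.1]
opening: 0.739
grip_force: 0.0
```

Run:
```python
from h import *
w=viewer.read_camera("wrist"); t=viewer.read_camera("top"); s=viewer.read_camera("scene")
v=np.vstack([np.hstack([t[120:300,170:510],s[110:290,200:430]]),np.pad(w[:300],((0,0),(0,0),(0,0)))[:,:570]])
cv2.imwrite("pics/w6.png",v[:,:,::-1]); print(monitor.state()["opening"])
```

```text
0.7316060129600447
```

View pics/w6.png

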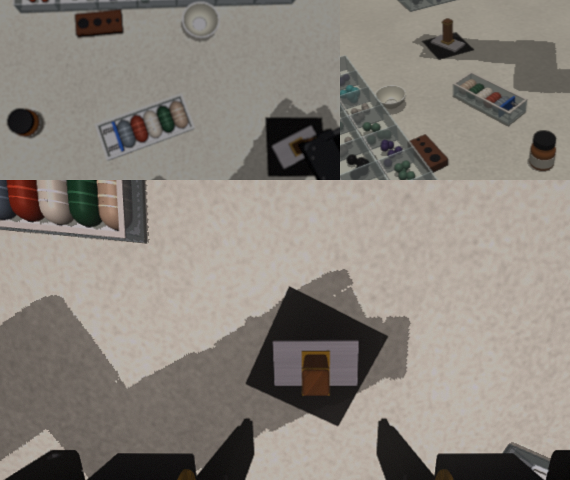

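The tamper stands upright on the mat, centred at about (316,362) in the lower view. The stones are level and the bystanders have not moved.

```bash
python3 -c "
from cell import order; print(order.job_done())"
```

```text
the job is handed in; nothing more can be done
None
```

I handed the job in: all five stones look level in the camera pictures after I held about 22 N on the row for over a second, and the tamper is back upright on its mat, released, with the jar, bowl and gauge block not visibly moved. The hand-in returned no verdict.

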